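# Slide the baking tray onto the right rails of the cooling rack

## Task

Put the small baking tray into the cooling rack, handle outward: slide it onto the lowest pair of rails that clears whatever stands on the worktop under the rack, so that the rails above stay free for the next trays, and push it fully home against the stop bar at the back. Shut the keeper fully across the front so that the tray cannot slide out again, and leave the tin, the jar and the pepper mill standing where they are.

Things in the scene. Friction and masses are not known exactly. Their poses are not given: they have to be found in the camera images.
- baking_tray: loose aluminium baking tray, 160 by 160 mm, rim 12 mm high, about 0.2 kg, lying on the worktop. Origin: centre of its underside; x points from the handle side to the far side, z up. A black stub handle runs out along -x from the middle of the front rim: 14 mm wide (y), 22 mm tall (z 12 to 34 mm), 54 mm long (x -80 to -134 mm)
- tray_grip (a point): point in the middle of the tray's handle: 110 mm from the tray's centre along its -x, 23 mm above its underside; to be gripped across the 14 mm width from above
- tray_rack: steel wire cooling rack, 225 mm high, fixed, no floor, no top, 10 mm posts at x = +-94, y = +-93 mm. Origin: centre between the posts, on the worktop. Open front at its -x; trays go in along +x. Three pairs of rails along x (-89 to 89 mm), ledges from y = +-70 out to 14 mm high side flanges at y = +-84 mm: 4 mm of play each side of the tray. Above the tray it is open between the side rails
- rails_low (a point): centre between the lowest rails (rack x = y = 0), at the height of their upper faces, 80 mm above the worktop; axes as the rack's. A cross bar behind each pair of rails stops the tray: fully home, handle out at the front, the tray's origin is 1 mm past this point along x, and its axes lie along the rack's
- rails_mid (a point): the same for the middle rails, 140 mm above the worktop
- rails_top (a point): the same for the top rails, 200 mm above the worktop
- keeper (a joint): angle of the keeper, a level crank on top of the front post at rack x = -94, y = +93 mm; an 8 mm rod hangs from its end, 40 mm from the hinge, down to 59 mm above the worktop. 0 = shut: crank along the rack's -y, rod 10 mm before a tray that is home. Grows as it opens, clockwise from above, to 2.4 (1.57: along -x). Stays where left (0.75 N at the peg). Starts open, clear of the tray's way
- keeper_peg (a point): point on the axis of the black upright peg on the end of the keeper's crank, above the rod: 12 mm thick, from 231 to 271 mm above the worktop; this point is at 261 mm. Push or pinch it from above and lead it round its hinge.
- keeper_hinge (a point): point on the keeper's upright hinge axis, at 261 mm height
- food_tin: round food tin, 75 mm across, 58 mm high; origin at the centre of its underside. One of tin, jar and mill stands under the rack, about in its middle; the other two stand towards the back of the worktop.
- honey_jar: honey jar with a metal lid, 66 by 72 mm, 102 mm high; origin at the centre of its underside
- pepper_mill: turned wooden pepper mill, 58 mm across, 170 mm high; origin at the centre of its underside

How it is judged:
By the outcome, as a careful person would: the job done as asked, in the order asked, and still so for the second after the job is handed in, with the robot touching nothing.
It also fails if it takes over 50 s, if anything falls off the work surface, if the arm or the gripper's body presses on something with over 40 N, if the wrist force passes 120 N, or if a joint passes its speed limit or range.

## Robot

A 6-joint arm with a two-finger parallel gripper is mounted at the origin on a cart in front of the work surface, level with it; the furniture and walls round the work are solid. World frame = base frame: x ahead of the robot, y to its left, z up, the work surface at z = 0. Lengths are in m, angles in rad, forces in N, time in s.
With the tool pointing down it reaches from about 0.375 to 0.925 m from the base axis. Payload 5.7 kg.
Tool frame: the origin (TCP) lies midway between the tips of the shut fingers; the grasp point (between the pads) lies 19 mm behind it; z points along the fingers, y is the line along which they close (so a half turn about z gives the same grasp; the last joint's range is limited). The gripper opens to 88 mm and grips with 3 to 60 N. Pads are 20 mm wide; open, the fingers measure 115 mm over their backs; the gripper's body (75 mm by 178 mm) begins 61 mm behind the grasp point.
Start: joints at [-1.255, 0.359, 1.51, -0, 1.272, -0.115], TCP at [0.251, -0.545, 0.223] pointing down, gripper open.
Joint ranges: [-2.97, 2.97], [-1.01, 2.36], [0.21, 2.38], [-0.96, 4.11], [0.2, 2.71], [-2.98, 2.98]. Speed limits (rad/s): [2.39, 2.39, 3.14, 3.14, 3.14, 3.14].

## Interface

Orientations are given as a unit quaternion [x, y, z, w].
In Python, from bench import move_ptp, servo_line, goto_joints, move_gripper, sleep, inverse_kinematics, capture, PlanningError, close_job, spot_in, silhouettes, current_clock, current_joint_pos, current_qvel, current_joint_torque, current_position, current_orientation, current_force, current_torque, current_finger_gap, current_grip_force gives the robot as it stands. Calls block until the motion is done:
- move_ptp(position, orientation): joint-space move of the TCP to a pose.
- servo_line(position, orientation=None, rate=0.15, contact_N=None): straight line of the TCP; orientation=None keeps the orientation; rate is the mean speed in m/s. With contact_N (N) it stops when the force on the tool has changed by that much, and returns True; else False.
- goto_joints(angles): joint-space move.
- move_gripper(opening): finger opening in m; the grip force is fixed at half the most; returns when the fingers have stopped.
- sleep(seconds).
- inverse_kinematics(position, orientation): joint angles nearest the present ones, or None.
- capture(name): name is "side" or "top"; returns a dict with "image" (420x560x3 uint8, blue, green, red), "range_z" (420x560 float32, m along the optical axis (not along the pixel's ray), 0 where there is no reading), "intrinsics" (3x3 intrinsics, pixels), "k1" (the pictures are not rectified: a ray, as slopes to the right and down, at radius r is drawn at 1 + k1 r^2 times it, then the intrinsics apply), "R" (3x3) and "t" (3): a world point X has camera coordinates R X + t. Camera axes: x right, y down, z forward; pixel columns grow to the right and rows downward; lengths in m; the calibration is good to about 2 mm. A picture is of the moment at which its call begins.
A pose or a line that the arm cannot do raises PlanningError and nothing moves.
- close_job(): hands the job in; it is judged then, once.
Trained networks look in the newest picture that a camera, given by its name, has taken for a name from the list of things; names that differ only in an ending like _2 or _b are one class to them, and where a whole thing is asked for, a point or a joint stands for the part that bears it (a point fixed in the world has none). Each returns a list of dicts, best first, with "conf" (0 to 1); they miss things now and then, are a little off and sometimes report something else, mostly with a low value. They report only what shows in the picture. A call takes as long as a camera call.
- spot_in(camera, query): "xy" ([column, row] in pixels, amid what is visible of it).
- silhouettes(camera, query): "region" (420x560 bool, what is visible of it) and "xy" ([column, row] in pixels, amid what is visible of it).
Readings, each from a call of its own:
- current_clock(): time.
- current_joint_pos(): joint angles.
- current_qvel(): joint speeds.
- current_joint_torque(): joint torques, N m.
- current_position(): TCP position.
- current_orientation(): TCP orientation.
- current_force(): force on the tool from outside, world axes, zero at the start.
- current_torque(): the same for the moment, N m.
- current_finger_gap(): finger opening in m.
- current_grip_force(): force on a finger pad.
Only numpy, scipy, OpenCV 4.12 (cv2) and the standard library are available. Lean on these libraries where they do the work, as an engineer would, in place of code of your own. Each camera call takes 0.05 s, during which the arm holds its last target. There are 200 camera calls.

## Working session

There is one attempt and no reset: what is moved stays moved. The work goes in short steps, each a Python script; the robot and the scene stay as the last script left them, time stands still between calls to the robot, and variables do not carry over. Pictures are saved under pics/ and viewed, at most 10 in all, crops included, and the job is handed in when it is done.

```bash
ls; mkdir -p pics; cat > h.py <<'E'
import numpy as np, cv2
from bench import *
def ray(c,uv):
    K=c["intrinsics"]; p=np.array([(uv[0]-K[0,2])/K[0,0],(uv[1]-K[1,2])/K[1,1]])
    q=p.copy()
    for _ in range(20): q=p/(1+c["k1"]*(q@q))
    return np.array([q[0],q[1],1.])
def cloud(c,mask=None):
    K=c["intrinsics"]; z=c["range_z"]; m=(z>0) if mask is None else (z>0)&mask
    v,u=np.nonzero(m); p=np.stack([(u-K[0,2])/K[0,0],(v-K[1,2])/K[1,1]],1); q=p.copy()
    for _ in range(20): q=p/(1+c["k1"]*(q**2).sum(1,keepdims=True))
    zz=z[v,u]; P=np.column_stack([q*zz[:,None],zz])
    return (P-c["t"])@c["R"], u, v
def proj(c,X):
    x=c["R"]@np.asarray(X)+c["t"]; q=x[:2]/x[2]; q=q*(1+c["k1"]*(q@q)); K=c["intrinsics"]
    return np.array([K[0,0]*q[0]+K[0,2],K[1,1]*q[1]+K[1,2]])
def tri(cs,uvs):
    A=np.zeros((3,3));b=np.zeros(3)
    for c,uv in zip(cs,uvs):
        d=c["R"].T@ray(c,uv); d/=np.linalg.norm(d); o=-c["R"].T@c["t"]; M=np.eye(3)-np.outer(d,d); A+=M;b+=M@o
    return np.linalg.solve(A,b)
E
python3 - <<'E'
from h import *
C={}
for n in("side","top"):
    c=C[n]=capture(n); cv2.imwrite(f"pics/{n}0.png",c["image"])
    print(n,"campos",(-c["R"].T@c["t"]).round(3),"axis",c["R"][2].round(3),c["k1"])
    for q in("baking_tray","tray_grip","tray_rack","keeper","keeper_peg","food_tin","honey_jar","pepper_mill"):
        for d in silhouettes(n,q)[:2]:
            P,_,_=cloud(c,d["region"])
            print(q,round(d["conf"],2),np.round(d["xy"]),d["region"].sum(), *( [np.percentile(P,p,axis=0).round(3) for p in(2,50,98)] if len(P) else []))
        for d in (spot_in(n,q)[:1] if "keeper_peg"==q or q=="tray_grip" else []): print("  spot",d["conf"],d["xy"])
import pickle; pickle.dump(C,open("c0.pkl","wb"))
E
```

```text
bench.py
pics
side campos [0.316 0.774 0.75 ] axis [ 0.273 -0.797 -0.539] 0.0182556520705232
baking_tray 0.82 [343. 254.] 1846 [ 0.422 -0.254  0.   ] [ 0.478 -0.174  0.004] [ 0.576 -0.085  0.034]
tray_grip 0.89 [341. 254.] 1941 [ 0.42 -0.26  0.  ] [ 0.479 -0.174  0.004] [ 0.576 -0.085  0.033]
  spot 0.65 [346.1, 256.8]
tray_rack 0.91 [247. 308.] 8244 [ 0.448  0.004 -0.   ] [0.563 0.232 0.148] [0.683 0.288 0.233]
keeper 0.58 [332. 242.] 461 [ 0.457 -0.065  0.004] [0.463 0.043 0.215] [0.48  0.087 0.27 ]
keeper_peg 0.76 [332. 239.] 463 [ 0.457 -0.213  0.002] [0.463 0.043 0.224] [0.522 0.087 0.27 ]
  spot 0.65 [332.8, 240.9]
food_tin 0.58 [268. 339.] 1248 [0.525 0.134 0.008] [0.557 0.18  0.054] [0.596 0.207 0.059]
honey_jar 0.56 [216. 237.] 696 [ 0.742 -0.088  0.009] [ 0.773 -0.037  0.095] [ 0.801 -0.026  0.104]
honey_jar 0.28 [333. 244.] 537 [ 0.457 -0.241 -0.   ] [0.463 0.043 0.197] [0.523 0.087 0.27 ]
pepper_mill 0.75 [258. 201.] 841 [ 0.725 -0.267  0.009] [ 0.743 -0.244  0.082] [ 0.77  -0.234  0.16 ]
top campos [ 0.279 -0.172  1.525] axis [ 0.249  0.093 -0.964] -0.12752046851168042
t
[... 304 characters left out ...]
2 0.274]
keeper 0.2 [200. 185.] 4078 [ 0.452  0.055 -0.003] [0.592 0.202 0.166] [0.676 0.327 0.234]
keeper_peg 0.61 [235. 244.] 152 [ 0.458  0.035 -0.001] [0.465 0.055 0.233] [0.498 0.086 0.274]
  spot 0.48 [230.3, 242.9]
food_tin 0.59 [214. 210.] 561 [0.529 0.132 0.015] [0.56  0.164 0.054] [0.595 0.2   0.062]
honey_jar 0.61 [316. 174.] 615 [ 0.739 -0.094  0.01 ] [ 0.761 -0.064  0.099] [ 0.799 -0.032  0.107]
honey_jar 0.58 [212. 209.] 574 [0.528 0.132 0.009] [0.56  0.164 0.054] [0.595 0.2   0.062]
pepper_mill 0.72 [378. 206.] 510 [ 0.725 -0.286  0.003] [ 0.736 -0.26   0.124] [ 0.765 -0.238  0.167]
pepper_mill 0.53 [235. 242.] 171 [ 0.458  0.035 -0.001] [0.465 0.057 0.233] [0.503 0.095 0.274]
```

View pics/side0.png

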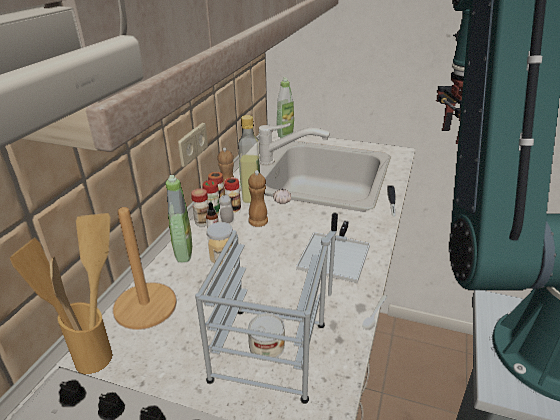

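View pics/top0.png

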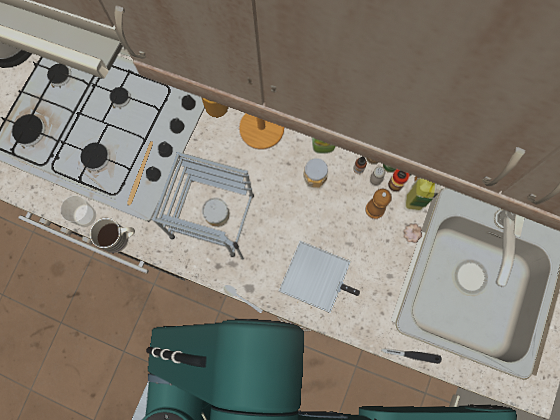

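Side view: the rack is at (265,320) with the tin inside it at (267,335). The jar (218,238) and mill (258,200) stand at the back, the tray is at (335,257), and the keeper peg is at (334,222). The top view agrees: tray (315,277) with its handle at (349,290), and the rack (205,205) with its open front facing the tray. The tin is about 59 mm high and the low rails are at 80 mm, so the low rails are the ones to use.

```bash
cat > fit.py <<'E'
from h import *
import pickle
from scipy.optimize import least_squares
C=pickle.load(open("c0.pkl","rb"))
Pall={n:cloud(c)[0] for n,c in C.items()}
def box(p,cx,cy,hx,hy): # outside distance to rectangle
    d=np.abs(p-[cx,cy])-[hx,hy]; return np.hypot(*np.maximum(d,0).T)+0.3*0
def res(s,P):
    c,k=np.cos(s[2]),np.sin(s[2]); q=(P[:,:2]-s[:2])@np.array([[c,-k],[k,c]])
    D=[box(q,0,sy*.077,.089,.0075) for sy in(-1,1)]+[box(q,a*.094,b*.093,.005,.005) for a in(-1,1) for b in(-1,1)]
    return np.min(D,0)
def roi(P,zl,zh): return P[(P[:,2]>zl)&(P[:,2]<zh)&(P[:,0]>.43)&(P[:,0]<.72)&(P[:,1]>.05)&(P[:,1]<.36)]
def run(P):
    best=None
    for th in np.radians([50,60,70,80,90,100]):
        m=np.median(P[:,:2],0)
        r=least_squares(lambda s:np.r_[res(s,P)],[.562,.2,th],loss="soft_l1",f_scale=.002)
        if best is None or r.cost<best.cost: best=r
    return best
if __name__=="__main__":
    for nm,Ps in (("side",[Pall["side"]]),("top",[Pall["top"]]),("both",list(Pall.values()))):
        for zl,zh in((.19,.22),(.13,.23)):
            P=np.vstack([roi(p,zl,zh) for p in Ps]); r=run(P)
            print(nm,zl,len(P),r.x[:2].round(4),np.degrees(r.x[2]).round(2),r.cost/len(P)*1e6, (res(r.x,P)>.006).mean())
    s=r.x;c,k=np.cos(s[2]),np.sin(s[2])
    I=np.zeros((480,1000,3),np.uint8)
    for i,(n,P) in enumerate(Pall.items()):
        q=(P[:,:2]-s[:2])@np.array([[c,-k],[k,c]]); m=(P[:,2]>.07)&(np.abs(q)<.16).all(1)
        for (x,y),z in zip(q[m],P[m,2]):
            cv2.circle(I,(int(250+500*i+x*1500),int(240-y*1500)),1,(255,255,255) if z>.19 else (0,200,0) if z>.13 else (0,80,255),-1)
        for sy in(-1,1): cv2.rectangle(I,(int(250+500*i-.089*1500),int(240-sy*.07*1500)),(int(250+500*i+.089*1500),int(240-sy*.084*1500)),(255,100,100),1)
        for a in(-1,1):
            for b in(-1,1): cv2.circle(I,(int(250+500*i+a*.094*1500),int(240-b*.093*1500)),7,(255,100,255),1)
    cv2.imwrite("pics/fit.png",cv2.resize(I,(800,384),interpolation=cv2.INTER_AREA))
    # tray
    for n,P in Pall.items():
        m=(P[:,0]>.38)&(P[:,0]<.62)&(P[:,1]>-.32)&(P[:,1]<-.05)
        Q=P[m]; T=Q[(Q[:,2]>.006)&(Q[:,2]<.016)]; H=Q[(Q[:,2]>.024)&(Q[:,2]<.045)]
        print(n,"rim",len(T),cv2.minAreaRect(T[:,:2].astype(np.float32)),"handle",len(H),H.min(0),np.median(H,0),H.max(0), cv2.minAreaRect(H[:,:2].astype(np.float32)))
        K=P[(P[:,2]>.236)&(P[:,2]<.28)&(P[:,0]>.42)&(P[:,0]<.56)&(P[:,1]>-.02)&(P[:,1]<.16)]
        print(" peg",len(K),K.min(0).round(4),np.median(K,0).round(4),K.max(0).round(4))
E
python3 fit.py
```

```text
side 0.19 1752 [0.5528 0.1875] 95.25 7.427236592071208 0.1050228310502283
side 0.13 4866 [0.5525 0.1878] 95.02 15.11723103617895 0.28236744759556104
top 0.19 1285 [0.5543 0.1831] 94.67 12.120621144366238 0.19299610894941635
top 0.13 2588 [0.5526 0.1834] 95.26 15.494830926844381 0.3044822256568779
both 0.19 3037 [0.5534 0.1856] 95.12 9.468935966511284 0.14290418175831412
both 0.13 7454 [0.5525 0.1864] 95.06 15.299549224596497 0.2911188623557821
side rim 413 ((0.49858343601226807, -0.1658526062965393), (0.16702306270599365, 0.1610465794801712), 88.68619537353516) handle 72 [ 0.48913347 -0.30027621  0.0240602 ] [ 0.49512786 -0.26447219  0.03377468] [ 0.50382932 -0.24158824  0.03778347] ((0.4961016774177551, -0.27081555128097534), (0.058499425649642944, 0.014626676216721535), 87.97886657714844)
 peg 113 [0.4568 0.0364 0.236 ] [0.4619 0.0437 0.2548] [0.4766 0.0868 0.2733]
top rim 1095 ((0.499581903219223, -0.1856774389743805), (0.2684171199798584, 0.23856288194656372), 89.56857299804688) handle 104 [ 0.4902587  -0.30140912  0.02491057] [ 0.49712744 -0.27323315  0.03308287] [ 0.50547827 -0.2459087   0.04264576] ((0.49789926409721375, -0.27365922927856445), (0.055505551397800446, 0.015124708414077759), 89.81934356689453)
 peg 58 [0.4578 0.034  0.236 ] [0.4649 0.0425 0.2452] [0.4781 0.0876 0.2753]
```

View pics/fit.png

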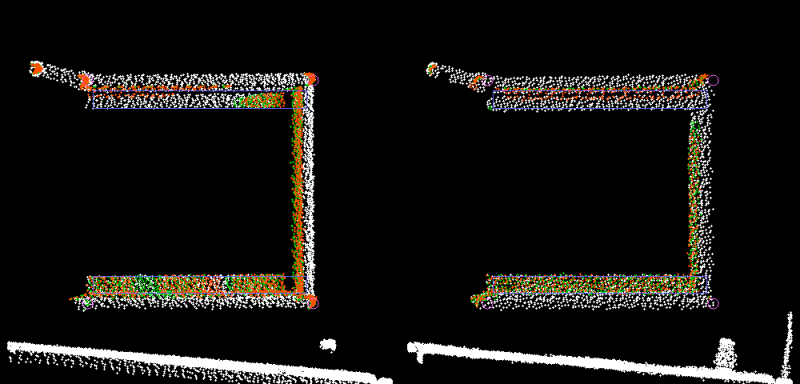

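The rails fit well, but the rack also has tie bars along the top at y=±93 and x=+94. I'll add those to the fit, and check the peg, the hinge and the nearby wall.

```bash
cat > fit2.py <<'E'
from fit import *
def tof(s,P):
    c,k=np.cos(s[2]),np.sin(s[2]); return (P[:,:2]-s[:2])@np.array([[c,-k],[k,c]])
def r2(s,P):
    q=tof(s,P)
    D=[box(q,0,sy*.093,.097,.004) for sy in(-1,1)]+[box(q,.094,0,.004,.097)]
    return np.min(D,0)
def r3(s,P): # lower rails + posts
    q=tof(s,P); return np.min([box(q,0,sy*.077,.089,.0075) for sy in(-1,1)]+[box(q,.094,0,.012,.09)]+[box(q,a*.094,b*.093,.005,.005) for a in(-1,1) for b in(-1,1)],0)
S=[]
for nm,Ps in (("side",[Pall["side"]]),("top",[Pall["top"]]),("both",list(Pall.values()))):
    A=np.vstack([roi(p,.217,.23) for p in Ps]);B=np.vstack([roi(p,.197,.212) for p in Ps]);Lo=np.vstack([roi(p,.1,.19) for p in Ps])
    for lab,f in(("bars",lambda s:r2(s,A)),("all",lambda s:np.r_[r2(s,A),r3(s,Lo)])):
        r=least_squares(f,[.5525,.186,np.radians(95)],loss="soft_l1",f_scale=.0015)
        print(nm,lab,len(A),len(Lo),r.x[:2].round(4),np.degrees(r.x[2]).round(2),np.mean(f(r.x)>.005).round(3))
    q=tof(r.x,A)
    for lab,m in(("y+",(q[:,1]>.07)&(np.abs(q[:,0])<.08)),("y-",(q[:,1]<-.07)&(np.abs(q[:,0])<.08))): print("  bar",lab,np.percentile(q[m,1],[3,50,97]).round(4))
    m=(q[:,0]>.07)&(np.abs(q[:,1])<.07); print("  back",np.percentile(q[m,0],[3,50,97]).round(4))
    b=tof(r.x,Lo)
    for lab,m in(("rail y+",(b[:,1]>.05)&(np.abs(b[:,0])<.07)),("rail y-",(b[:,1]<-.05)&(np.abs(b[:,0])<.07))): print("  ",lab,np.percentile(b[m,1],[3,50,97]).round(4))
s=r.x; np.save("rack.npy",s)
for n,P in Pall.items():
    q=tof(s,P); m=(P[:,2]>.06)&(q[:,0]<-.105)&(q[:,0]>-.16)&(np.abs(q[:,1]-.1)<.04)
    for zl,zh in((.06,.2),(.24,.28)):
        mm=m&(P[:,2]>zl)&(P[:,2]<zh)
        if mm.sum(): print(n,"rod/peg",zl,mm.sum(),np.percentile(q[mm],[5,50,95],axis=0).round(4).tolist(),P[mm,2].max())
    for zl,zh in((.07,.095),(.13,.155),(.2,.215)):
        mm=(np.abs(q[:,0])<.08)&(np.abs(np.abs(q[:,1])-.075)<.004)&(P[:,2]>zl)&(P[:,2]<zh); print("  railz",mm.sum(),np.median(P[mm,2]).round(4) if mm.sum() else "")
    mm=(q[:,1]<-.11)&(np.abs(q[:,0])<.2)&(P[:,2]>.1); print("  wall z,x",np.percentile(P[mm][:,[0,2]],[2,50,98],axis=0).round(3).tolist())
E
python3 fit2.py
```

```text
side bars 1490 1985 [0.5523 0.1824] 95.39 0.0
side all 1490 1985 [0.5526 0.1824] 95.31 0.0
  bar y+ [0.0883 0.0935 0.0975]
  bar y- [-0.0966 -0.091  -0.0881]
  back [0.09   0.0959 0.0984]
   rail y+ [0.0706 0.0778 0.0877]
   rail y- [-0.087  -0.0816 -0.0704]
top bars 812 692 [0.5534 0.1801] 95.42 0.007
top all 812 692 [0.5528 0.1796] 95.39 0.005
  bar y+ [0.0858 0.0915 0.0961]
  bar y- [-0.0973 -0.0918 -0.0861]
  back [0.0894 0.0937 0.1   ]
   rail y+ [0.0847 0.0857 0.0867]
   rail y- [-0.0849 -0.0778 -0.0699]
both bars 2302 2677 [0.5527 0.1817] 95.38 0.004
both all 2302 2677 [0.5526 0.1815] 95.3 0.002
  bar y+ [0.0863 0.0925 0.0973]
  bar y- [-0.097  -0.0914 -0.0877]
  back [0.0886 0.0956 0.0991]
   rail y+ [0.0708 0.0849 0.0877]
   rail y- [-0.0868 -0.08   -0.0701]
side rod/peg 0.06 195 [[-0.1333, 0.0995], [-0.1303, 0.1031], [-0.1278, 0.1066]] 0.19988326245045074
side rod/peg 0.24 95 [[-0.1347, 0.0976], [-0.1293, 0.1033], [-0.1258, 0.1083]] 0.2733230964031696
  railz 254 0.0797
  railz 276 0.1403
  railz 283 0.2008
  wall z,x [[0.692, 0.11], [0.862, 0.381], [0.974, 0.672]]
top rod/peg 0.06 30 [[-0.1367, 0.0995], [-0.1354, 0.1035], [-0.1318, 0.1054]] 0.1969908157762945
top rod/peg 0.24 31 [[-0.1386, 0.0975], [-0.1344, 0.1029], [-0.1292, 0.1073]] 0.27529543407406987
  railz 193 0.0793
  railz 154 0.1398
  railz 180 0.2016
  wall z,x [[0.675, 0.518], [0.696, 0.715], [0.699, 0.894]]
```

```bash
cat > g.py <<'E'
from h import *
from scipy.spatial.transform import Rotation as Ro
RX,RY,RT=0.5527,0.181,np.radians(95.35)
def W(x,y,z): c,k=np.cos(RT),np.sin(RT); return np.array([RX+c*x-k*y,RY+k*x+c*y,z])
def ori(yaw,phi,flip=1):
    X=np.array([np.cos(yaw),np.sin(yaw),0]);Y=np.array([-np.sin(yaw),np.cos(yaw),0])*flip
    Z=np.cos(phi)*np.array([0,0,-1])+np.sin(phi)*X
    return Ro.from_matrix(np.column_stack([np.cross(Y,Z),Y,Z])).as_quat(), Z
PHI=np.radians(33)
def tcp(g,Z,back=0): return np.asarray(g)+Z*(.019-back)
TY=np.radians(89.); GT=np.array([.497,-.275,.0255])
# tray origin at rack (x,y), underside z -> tool
def ins(x,dz,y=0,flip=1):
    q,Z=ori(RT,PHI,flip); return tcp(W(x-.110,y,.080+.0255+dz),Z),q
def pegpose(a,dz=0,yawoff=0.,flip=1):
    p=W(-.094-.040*np.sin(a),.093-.040*np.cos(a),.261+dz); q,Z=ori(RT+yawoff,0,flip); return tcp(p,Z),q
E
python3 - <<'E'
from g import *
print(current_clock(),current_joint_pos())
for f in(1,-1):
    q,Z=ori(TY,PHI,f)
    for nm,(p,o) in {"pre":(tcp(GT,Z,.09),q),"grip":(tcp(GT,Z),q),"in0":ins(-.2,.01,flip=f),"home":ins(0.003,0,flip=f),"out":(ins(0.003,0,flip=f)[0]-Z*.1,ins(0,0,flip=f)[1])}.items():
        j=inverse_kinematics(p,o); print(f,nm,np.round(p,3),None if j is None else np.round(j,2))
for f in(1,-1):
  for yo in np.radians([-45,0,45,90]):
    print(f,np.degrees(yo),[None if (j:=inverse_kinematics(*pegpose(a,0,yo,f))) is None else np.round(j,2).tolist() for a in(1.83,0)])
E
```

```text
1.1 [-1.25507169e+00  3.58829325e-01  1.51040985e+00 -4.45737375e-05
  1.27252072e+00 -1.15106277e-01]
1 pre [ 0.496 -0.314  0.085] [-0.91  0.72  1.4   0.35  1.5   2.14]
1 grip [ 0.497 -0.265  0.01 ] [-0.86  0.78  1.52  0.38  1.32  2.11]
1 in0 [ 0.581 -0.117  0.1  ] [-0.6   0.66  1.48  0.44  1.41  2.29]
1 home [0.562 0.085 0.09 ] [-0.32  0.58  1.7   0.57  1.18  2.42]
1 out [0.561 0.03  0.173] [-0.41  0.48  1.61  0.51  1.38  2.45]
-1 pre [ 0.496 -0.314  0.085] [-0.91  0.72  1.4   0.35  1.5  -1.  ]
-1 grip [ 0.497 -0.265  0.01 ] [-0.86  0.78  1.52  0.38  1.32 -1.03]
-1 in0 [ 0.581 -0.117  0.1  ] [-0.6   0.66  1.48  0.44  1.41 -0.85]
-1 home [0.562 0.085 0.09 ] [-0.32  0.58  1.7   0.57  1.18 -0.72]
-1 out [0.561 0.03  0.173] [-0.41  0.48  1.61  0.51  1.38 -0.69]
1 -45.0 [[-0.06, 0.14, 1.76, -0.0, 1.24, -2.51], [0.03, 0.22, 1.66, -0.0, 1.26, -2.42]]
1 0.0 [None, None]
1 45.0 [[-0.06, 0.14, 1.76, -0.0, 1.24, 2.2], [0.03, 0.22, 1.66, -0.0, 1.26, 2.29]]
1 90.0 [[-0.06, 0.14, 1.76, -0.0, 1.24, 1.41], [0.03, 0.22, 1.66, -0.0, 1.26, 1.5]]
-1 -45.0 [[-0.06, 0.14, 1.76, -0.0, 1.24, 0.63], [0.03, 0.22, 1.66, -0.0, 1.26, 0.72]]
-1 0.0 [[-0.06, 0.14, 1.76, -0.0, 1.24, -0.16], [0.03, 0.22, 1.66, -0.0, 1.26, -0.07]]
-1 45.0 [[-0.06, 0.14, 1.76, -0.0, 1.24, -0.94], [0.03, 0.22, 1.66, -0.0, 1.26, -0.85]]
-1 90.0 [[-0.06, 0.14, 1.76, -0.0, 1.24, -1.73], [0.03, 0.22, 1.66, -0.0, 1.26, -1.64]]
```

```bash
python3 - <<'E'
from g import *
q,Z=ori(TY,PHI,-1)
move_ptp(tcp(GT,Z,.09),q)
move_gripper(.05)
print(servo_line(tcp(GT,Z),q,rate=.12,contact_N=8), current_position()-tcp(GT,Z))
move_gripper(0.0); print("gap",current_finger_gap(),current_grip_force())
p=tcp(GT,Z); servo_line(p+[0,0,.105],q,rate=.1); print(current_force(),current_finger_gap(),current_clock())
import pickle; C={n:capture(n) for n in("side","top")}; pickle.dump(C,open("c1.pkl","wb"))
I=np.hstack([C["side"]["image"][150:400,150:500],C["top"]["image"][130:380,180:530]]); cv2.imwrite("pics/lift.png",I)
z0=GT[2]+.105-.0255
for n,c in C.items():
    P=cloud(c)[0]; T=P[(P[:,0]>.40)&(P[:,0]<.6)&(P[:,1]>-.243)&(P[:,1]<-.06)&(P[:,2]>.05)&(P[:,2]<.15)]
    for yl in(-.24,-.2,-.16,-.12):
        m=(T[:,1]>yl)&(T[:,1]<yl+.02)&(abs(T[:,0]-.5)<.06); print(n,yl,m.sum(),np.median(T[m,2]).round(4) if m.sum() else "")
    print("  rect",cv2.minAreaRect(T[:,:2].astype(np.float32)))
E
```

```text
False [ 0.00043232 -0.00066462  0.00035445]
gap 0.0140235988730056 30.000266432762146
[-0.46481082 -0.6511937  -2.75033527] 0.01338423472017597 5.95
side -0.24 225 0.1079
side -0.2 167 0.1074
side -0.16 188 0.1073
side -0.12 183 0.1072
  rect ((0.49827754497528076, -0.16244390606880188), (0.1623280793428421, 0.1606265753507614), 89.13417053222656)
top -0.24 79 0.1075
top -0.2 0 
top -0.16 0 
top -0.12 0 
  rect ((0.571724534034729, -0.17493069171905518), (0.1653226763010025, 0.05663274601101875), 69.87625885009766)
```

View pics/lift.png

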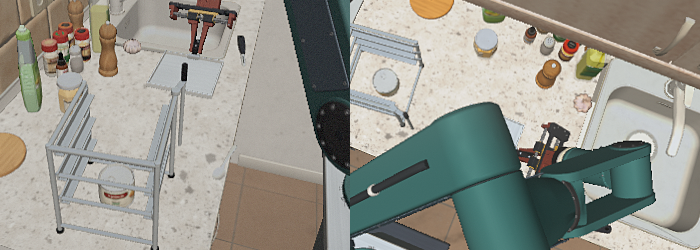

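Left half: the tray hangs level from the gripper at about (185,70), with no sag (depth is flat to 0.5 mm). The rack and keeper are undisturbed. Now I'll insert it.

```bash
python3 - <<'E'
from g import *
p,q=ins(-.215,.012,flip=-1); servo_line(p,q,rate=.15)
def go(x,dz,rate,cN):
    p,q=ins(x,dz,flip=-1); h=servo_line(p,q,rate=rate,contact_N=cN); e=current_position()-p
    print(x,dz,h,"err",e.round(4),"F",current_force().round(1),current_clock()); return h
if not go(-.150,.007,.1,8):
  if not go(-.02,.007,.08,8):
    go(-.02,-.003,.03,5)
c=capture("side"); cv2.imwrite("pics/ins.png",cv2.resize(c["image"][180:420,180:400],None,fx=2.2,fy=2.2))
E
```

```text
-0.15 0.007 False err [ 0.0003 -0.0001  0.    ] F [ 0.4 -0.1 -2.7] 8.05
-0.02 0.007 False err [ 0.0002 -0.0004 -0.0001] F [ 0.4 -0.3 -2.8] 9.825
-0.02 -0.003 True err [ 0.0005 -0.0005  0.0025] F [ 0.2 -0.   1.2] 10.1333
```

View pics/ins.png

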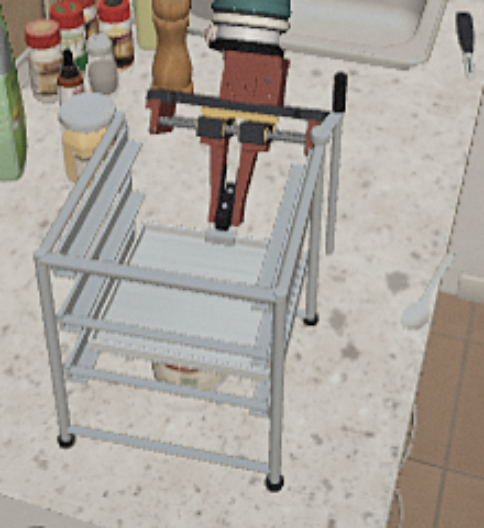

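The tray now rests on the low rails with contact at 80 mm, above the tin, and the gripper is clear of the posts and the rod. Next: push it home, release, and back out.

```bash
python3 - <<'E'
from g import *
p,q=ins(.010,-.0002,flip=-1); h=servo_line(p,q,rate=.03,contact_N=10); P=current_position()
a=np.array([np.cos(RT),np.sin(RT),0]); print(h,"tray x est",.010+(P-p)@a,P-p,current_force(),current_clock())
move_gripper(.03); Z=ori(RT,PHI,-1)[1]
servo_line(P-Z*.09,q,rate=.15); servo_line(P-Z*.09+[0,-.08,.1],q,rate=.2); print(current_clock())
s=RX,RY,RT
import pickle; C={n:capture(n) for n in("side","top")}; pickle.dump(C,open("c2.pkl","wb"))
for n,c in C.items():
    X=cloud(c)[0]; k0,k1=np.cos(RT),np.sin(RT); r=(X[:,:2]-[RX,RY])@np.array([[k0,-k1],[k1,k0]])
    m=(abs(r[:,0]+.108)<.035)&(abs(r[:,1])<.025)&(X[:,2]>.088)&(X[:,2]<.125)
    print(n,"handle",m.sum(),np.percentile(r[m],[2,50,98],axis=0).round(4).tolist(),np.percentile(X[m,2],98))
    for cx in(-.06,-.03,0,.03,.06):
        m=(abs(r[:,0]-cx)<.012)&(abs(r[:,1])<.06)&(X[:,2]>.06)&(X[:,2]<.12); print("  floor",cx,m.sum(),np.median(X[m,2]).round(4) if m.sum() else "")
    m=(abs(r[:,0])<.1)&(abs(r[:,1])<.068)&(X[:,2]>.086)&(X[:,2]<.096); print("  rimx",np.percentile(r[m,0],[1,99]) if m.sum() else "")
    m=(X[:,2]>.245)&(abs(r[:,0]+.13)<.04)&(abs(r[:,1]-.1)<.04)&(X[:,2]<.28); print("  peg",m.sum(),np.median(r[m],0).round(4) if m.sum() else "")
cv2.imwrite("pics/home.png",np.hstack([C["side"]["image"][180:420,180:400],C["top"]["image"][130:370,130:350]]))
E
```

```text
True tray x est 0.0024382669130492496 [ 0.00109489 -0.00749228 -0.00014145] [ 0.18582553 -0.52414008  3.49303841] 10.9417
12.9667
side handle 243 [[-0.1292, -0.0201], [-0.0849, 0.0021], [-0.0736, 0.0194]] 0.11589215936087231
  floor -0.06 453 0.0836
  floor -0.03 180 0.0833
  floor 0 542 0.0834
  floor 0.03 325 0.0832
  floor 0.06 642 0.0821
  rimx [-0.08018917  0.09109092]
  peg 82 [-0.1287  0.1035]
top handle 151 [[-0.1328, -0.0155], [-0.1012, 0.0024], [-0.0744, 0.0162]] 0.11953246803451133
  floor -0.06 309 0.0827
  floor -0.03 309 0.0832
  floor 0 304 0.0829
  floor 0.03 307 0.083
  floor 0.06 307 0.0831
  rimx [-0.08005363  0.08659589]
  peg 29 [-0.1336  0.103 ]
```

View pics/home.png

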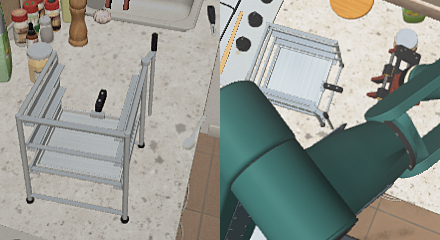

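The tray sits on the low rails with its handle out at (100,100), and it is level at 83 mm. To be sure it is fully home, I'll nudge the end of the handle with shut fingers.

```bash
python3 - <<'E'
from g import *
q,Z=ori(RT,PHI,-1); move_gripper(0.0)
p0=W(-.165,0,.098); move_ptp(p0+[0,-.02,.1],q); servo_line(p0,q,rate=.15)
a=np.array([np.cos(RT),np.sin(RT),0])
def rx(): return (current_position()-W(0,0,0))@a
h=servo_line(W(-.125,0,.098),q,rate=.03,contact_N=3); print(h,rx(),current_force())
h=servo_line(W(-.125,0,.098),q,rate=.02,contact_N=14); print(h,rx(),current_force(),current_clock())
servo_line(W(-.175,0,.105),q,rate=.15)
h=servo_line(W(-.125,0,.098),q,rate=.03,contact_N=12); print(h,rx(),current_force(),current_clock())
servo_line(W(-.175,0,.105),q,rate=.15); servo_line(W(-.2,0,.25),q,rate=.25)
E
```

```text
True -0.14315022961649423 [-0.16105815 -2.11968357  1.84185869]
True -0.14311128370837467 [-0.25843709 -3.75681749  1.94215833] 16.0917
True -0.14311009823262366 [ 1.27176521 -2.25635604  3.02575703] 17.5417
```

The tray is home: the position repeats to 0.1 mm under a 12 N push. Now the keeper.

```bash
python3 - <<'E'
from g import *
yo=np.radians(45); P=lambda a,dz=0: pegpose(a,dz,yo,-1)
move_gripper(.05); move_ptp(*P(1.83,.08)); servo_line(*P(1.83),rate=.12,contact_N=6); print(current_position()-P(1.83)[0])
move_gripper(0); print("gap",current_finger_gap(),current_clock())
for a in np.arange(1.65,.05,-.2): servo_line(*P(a),rate=.08)
servo_line(*P(.02),rate=.05); h=servo_line(*P(-.06),rate=.02,contact_N=8)
p=current_position()-W(-.094,.093,0); ex=np.array([np.cos(RT),np.sin(RT),0]);ey=np.array([-ex[1],ex[0],0])
print(h,"angle",np.arctan2(-p@ex,-p@ey),current_force(),current_clock())
move_gripper(.04); servo_line(current_position()+[0,0,.1],rate=.15); move_ptp([.4,-.3,.35],pegpose(0,0,yo,-1)[1])
C={n:capture(n) for n in("side","top")}
for n,c in C.items():
    X=cloud(c)[0]; k0,k1=np.cos(RT),np.sin(RT); r=(X[:,:2]-[RX,RY])@np.array([[k0,-k1],[k1,k0]])
    m=(X[:,2]>.245)&(abs(r[:,0]+.094)<.06)&(abs(r[:,1]-.07)<.06)&(X[:,2]<.28); print(n,"peg",m.sum(),np.median(r[m],0).round(4) if m.sum() else "")
    m=(abs(r[:,0]+.108)<.035)&(abs(r[:,1])<.012)&(X[:,2]>.1)&(X[:,2]<.125); print(" handle",m.sum(),np.percentile(r[m],[2,98],axis=0).round(4).tolist() if m.sum() else "")
cv2.imwrite("pics/end.png",np.hstack([C["side"]["image"][150:420,150:400],C["top"]["image"][130:400,130:400]]))
print(current_clock())
E
```

```text
[ 6.47631159e-04 -5.46527220e-04 -3.87485034e-05]
gap 0.011057800216486358 21.7
True angle 0.03443407139067225 [-0.47706937 -1.73777181  3.03800006] 24.2417
side peg 89 [-0.0901  0.0532]
 handle 161 [[-0.1287, -0.006], [-0.0773, 0.0072]]
top peg 29 [-0.0953  0.052 ]
 handle 113 [[-0.1327, -0.0061], [-0.0807, 0.0082]]
27.275
```

View pics/end.png

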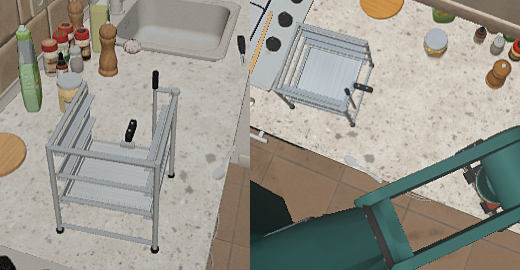

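The keeper looks shut: the peg is at rack (-0.093, 0.053). It stopped at an estimated 0.034 rad, so I'll push it tangentially with shut fingers to confirm it is on the stop.

```bash
python3 - <<'E'
from g import *
q,Z=ori(RT,0,-1); move_gripper(0)
P=lambda x,z=.242:W(x,.053,z)
move_ptp(P(-.14,.33),q); servo_line(P(-.14),q,rate=.15)
a=np.array([np.cos(RT),np.sin(RT),0])
for i in range(2):
    h=servo_line(P(-.09),q,rate=.03,contact_N=8); print(h,(current_position()-W(0,0,0))@a,current_force(),current_clock())
    if i==0: servo_line(P(-.13),q,rate=.1)
servo_line(P(-.14),q,rate=.1); servo_line(P(-.16,.35),q,rate=.2); move_ptp([.4,-.3,.35],q)
C={n:capture(n) for n in("side","top")}
for n,c in C.items():
    X=cloud(c)[0]; k0,k1=np.cos(RT),np.sin(RT); r=(X[:,:2]-[RX,RY])@np.array([[k0,-k1],[k1,k0]])
    m=(X[:,2]>.245)&(abs(r[:,0]+.094)<.06)&(abs(r[:,1]-.07)<.06)&(X[:,2]<.28); print(n,"peg",m.sum(),np.median(r[m],0).round(4))
    for o in("food_tin","honey_jar","pepper_mill"):
        d=silhouettes(n,o)[:1]
        if d: print(o,np.median(cloud(c,d[0]["region"])[0],0).round(3))
print(current_clock())
E
```

```text
True -0.11229587267226186 [ 1.25654337 -3.49137663  3.00632767] 31.1
True -0.11229324586183745 [ 0.92708164 -2.30067478  2.08379645] 32.175
side peg 91 [-0.0896  0.0535]
honey_jar [ 0.774 -0.037  0.093]
pepper_mill [ 0.741 -0.244  0.08 ]
top peg 32 [-0.0945  0.0526]
honey_jar [ 0.758 -0.063  0.098]
pepper_mill [0.497 0.08  0.234]
34.975
```

```bash
python3 -c "
from bench import *
print(close_job())"
```

```text
the job is handed in; nothing more can be done
None
```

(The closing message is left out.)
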